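# Close up the studio air cleaner and hold its access panel down

## Task

The bench air cleaner has a fresh filter in it and has to be closed up: turn the filter's lock ring clockwise until its yellow pointer stands at the red locked mark, and turn the yellow quarter-turn button on the deck until it lines up with the slot in the access panel. Then swing the panel shut so that the button comes up through the slot, and press it fully home against its frame, squeezing the foam seal. Finish while still holding the panel pressed down, with the button still in line with the slot so that I can lock it, and leave the other things on the bench where they are.

Things in the scene. Friction and masses are not known exactly. Their poses are not given: they have to be found in the camera images.
- cleaner: The air cleaner: a white sheet-steel case, 250 mm (x) by 370 mm (y) and 120 mm high, standing on the table; it does not move. Origin: centre of its underside on the table; x away from the robot at yaw 0, y along its length (left), z up. Its top deck is flat at z = 120 mm. The open filter well (160 mm in x by 135 mm in y) is centred at x 0, y -25 mm; the foam seal round it stands at most 14 mm above the deck.
- ring (a joint): Angle of the filter's lock ring about its vertical axis, rad: 0 = its yellow pointer at the red locked mark, positive = unlocked, counterclockwise seen from above. It starts between 0.6 and 1.2, turns stiffly (about 0.12 N m), stays where it is left, and meets a stop 0.08 rad past the mark.
- ring_bar (a point): Centre of the lock ring's black finger bar, 24 mm below the plane of the shut panel and on the ring's axis. The bar is upright, 74 mm long (along this point's x), 12 mm wide (y) and 30 mm high; the point is at its mid height. Below the bar lies the aluminium ring, 94 mm across, its top 15 mm below this point. The point turns with the ring; its -x is the yellow pointer end. At the locked mark the bar lies along the cleaner's x.
- button (a joint): Angle of the quarter-turn button about its vertical axis, rad: 0 = its long side in line with the panel's slot (along the cleaner's x), positive = counterclockwise seen from above, 1.57 = square across it. It starts between 0.8 and 1.5, turns with about 0.06 N m, stays where it is left and has no stop or click at 0 (it can turn from -0.5 to 1.75). The shut panel clears it within about 0.2 rad of 0.
- button_head (a point): Centre of the button's yellow upright head, 34 mm long (along this point's x), 10 mm wide (y), 22 mm high; the head spans 14 to 36 mm above the deck. Under the head are a thin neck and a boss 18 mm across whose top is 8 mm above the deck. Two red ticks painted on the deck beside the boss show the direction of the slot. The point turns with the button.
- panel (a joint): Opening angle of the access panel, rad: 0 = flat against its frame with the seal squeezed, positive = open. It starts wide open at 1.66 to 1.9. Its hinge is stiff, so the panel stays where it is left (pushing it at the edge takes about 2 to 5 N). Left alone on the seal it lifts to about 0.035; squeezing it down to 0 takes about 12 N at the point cover_edge, and keeping it there at least 6 N. A button out of line stops it at about 0.14.
- cover: The access panel, stiff teal aluminium sheet 3 mm thick, turning with joint panel. Origin: middle of its hinge line, on the underside; x along the hinge, -y from the hinge to the free edge, z out of its outer face (up when shut, away from the well, to the cleaner's +y, when it stands open). The sheet is 190 mm wide (x) and reaches 172 mm from the hinge; a tab 72 mm wide in the middle reaches 219 mm and has the slot in it.
- cover_slot (a point): Centre of the slot in the panel's tab, on the outer face, 201 mm from the hinge; the slot is 44 mm long (along x) and 21 mm wide.
- cover_edge (a point): Point on the panel's outer face, midway along the hinge (x 0) and 150 mm from it, over the seal when shut: a good line for pushing and pressing, anywhere from x -80 to 80 mm.
- hinge_line (a point): Middle of the hinge line, fixed to the cleaner at its x 0, y 58 mm, 8 mm above the deck (128 mm above the table); the hinge runs along the cleaner's x. Axes are the cleaner's.
- tape: Roll of masking tape lying on the cleaner's deck behind the hinge, 84 mm across, 20 mm high; leave it there. Origin: centre of its underside.
- old_filter: Used filter cartridge standing on the table, 100 mm across, 75 mm high. Bystander. Origin: centre of its underside.
- paint_jar: Paint jar with yellow cap, 60 mm across, 75 mm high. Bystander. Origin: centre of its underside.
- glue: White glue bottle, 56 mm across, 150 mm high. Bystander. Origin: centre of its underside.
- sand_block: Cork sanding block 100 x 62 x 30 mm. Bystander. Origin: centre of its underside.
- brush: Paint brush lying on the table. Bystander. Origin: on its underside.
- oval: Rounded plywood piece 112 x 52 x 9 mm lying flat. Bystander. Origin: centre of its underside.
- knife: Palette knife lying on the table. Bystander. Origin: on its underside.

How it is judged:
By the outcome, as a careful person would: the job done as asked, in the order asked, and still so for the second after the job is handed in, while the arm keeps its last pose, push and grip.
It also fails if it takes over 64 s, if anything falls off the work surface, if the arm or the gripper's body presses on something with over 40 N, if the wrist force passes 120 N, or if a joint passes its speed limit or range.

## Robot

A 6-joint arm with a two-finger parallel gripper is mounted at the origin on the work surface. World frame = base frame: x ahead of the robot, y to its left, z up, the work surface at z = 0. Lengths are in mm, angles in rad, forces in N, time in s.
With the tool pointing down it reaches from about 350 to 875 mm from the base axis. Payload 4.2 kg.
Tool frame: the origin (TCP) lies at the very end of the fingers, on their centre line; the grasp point (between the pads) lies 19 mm behind it (arm.tcp_to_grasp is the x of the grasp point in the tool frame, in mm); x points along the fingers, z is the direction in which the jaws open and shut, and the axes are right-handed (so a half turn about x gives the same grasp; the last joint's range is limited). The gripper opens to 85 mm and grips with 20 to 120 N. Pads are 22 mm wide; open, the fingers measure 114 mm over their backs; the gripper's body (76 mm by 85 mm) begins 54 mm behind the grasp point. The pads swing forward as they close: fully open they stand 13 mm farther back than shut.
Start: joints at [1.437, 0.385, 0.008, 0, -1.194, -0.259], TCP at [239.202, 577.392, 231.312] pointing down, gripper open.
Joint ranges: [-3.14, 3.14], [-1.21, 2.06], [-1.07, 1.41], [-3.16, 2.05], [-2.99, -0.16], [-3.1, 3.1]. Speed limits (rad/s): [2.79, 2.79, 3.14, 3.14, 3.14, 3.14].

## Interface

Orientations are given as a unit quaternion [x, y, z, w].
In Python, from bench import status, get_image, job, arm gives the robot as it stands.
- The arm moves only by the tool apply_moves, never from a script. Its argument "targets" is text: rows parted by semicolons, each of 5 numbers parted by spaces: the shift along the tool's x, y, z in mm, then the turn about the tool's x in degrees, then the gripper's target within -1 to 1 (shut at 1, half-way at 0, fully open at -1). In form: dx dy dz spin hand; .... A call has 1 to 10 rows; each row is the pose to reach, as a shift and turn from the pose commanded when the call began, along the tool's axes at that moment; what a row does not reach only later rows make up. A row lasts 1/12 s, in which the tool goes at most 41.7 mm and 7.16 degrees, less where a joint would pass 70% of its speed; a pose out of reach is approached as far as the arm can. A call with a gripper value outside its range is refused whole. The fingers move at their own pace and stop on an object; the grip force is fixed at half the most. Time passes only in rows, so rows that repeat a pose let the fingers close. It gives the time, the measured TCP pose, the force and the opening at its end, in the units of the state.
- status.read_state(): the state, without advancing time (a new reading comes with each control period).
- get_image(name): name is "scene" or "top" or "wrist"; returns a dict with "img" (420x560x3 uint8, red, green, blue), "mtx" (3x3 intrinsics, pixels), "world_from_camera" (4x4, takes a point from camera to world coordinates). Camera axes: x right, y down, z forward; pixel columns grow to the right and rows downward; lengths in mm; the calibration is good to about 2 mm. A picture is of the moment at which its call begins. There is no depth.
- job.job_done(): hands the job in, once; it reports no verdict.
The state is a dict: "clock": time; "joints": joint angles; "joint_vel": joint speeds; "joint_efforts": joint torques, N m; "position": TCP position; "ee_rot": TCP orientation; "contact_force": force on the tool from outside, world axes, zero at the start; "wrist_torque": the same for the moment, N m; "gripper_width": finger opening in mm.
Only numpy, scipy, OpenCV 4.12 (cv2) and the standard library are available. Lean on these libraries where they do the work, as an engineer would, in place of code of your own. Each camera call takes 0.05 s, during which the arm holds its last target.

## Working session

There is one attempt and no reset: what is moved stays moved. The work goes in short steps, Python scripts to look and compute and a tool call to move; the robot and the scene stay as the last step left them, time stands still between calls to the robot, and variables do not carry over. Pictures are saved under pics/ and viewed, and the job is handed in when it is done.

Besides the shell and the picture viewer there is one more tool, called after "Request:" by a JSON object that holds its "name" and its "arguments", one argument or row to a line. apply_moves: Moves the arm, as the interface text tells. Its arguments: {"type":"object","properties":{"targets":{"type":"string"}},"required":["targets"]}

```bash
mkdir -p pics; ls
python3 - <<'E'
from bench import status,get_image,arm
import cv2
s=status.read_state(); print(s)
for n in ["scene","top","wrist"]:
    d=get_image(n); cv2.imwrite(f"pics/{n}0.png",d["img"][:,:,::-1]); print(n,d["mtx"].round(1).tolist(),d["world_from_camera"].round(3).tolist())
print([a for a in dir(arm) if a[0]!='_'])
E
```

```text
pics
{'clock': 0.0, 'joints': array([ 1.43658355e+00,  3.85564596e-01,  6.61890142e-03, -4.93285003e-04,
       -1.19401367e+00, -2.58598757e-01]), 'joint_vel': array([ 1.93375360e-04,  1.07479190e-04, -4.88875462e-05, -9.06813927e-04,
       -1.28072129e-03,  1.11204023e-04]), 'joint_efforts': array([ 1.33207617e-03, -3.92289877e+01,  1.88402778e+01,  4.18614328e+00,
       -4.64335259e-03, -3.19618678e-06]), 'position': array([239.00228316, 576.85805986, 230.21487881]), 'ee_rot': array([-0.58736764, -0.39229463,  0.5886229 , -0.39322672]), 'contact_force': array([0.5141976 , 0.51300574, 0.01731718]), 'wrist_torque': array([ 0.0066564 , -0.02346619, -0.02488585]), 'gripper_width': 85.62333221187484}
scene [[495.3, 0.0, 279.3], [0.0, 495.3, 208.6], [0.0, 0.0, 1.0]] [[-0.221, 0.565, -0.795, 1715.71], [0.975, 0.119, -0.186, 228.447], [-0.01, -0.817, -0.577, 1003.022], [0.0, 0.0, 0.0, 1.0]]
top [[477.0, 0.0, 266.4], [0.0, 477.0, 213.9], [0.0, 0.0, 1.0]] [[0.004, -0.995, 0.103, 369.125], [-1.0, -0.004, 0.001, -50.345], [-0.001, -0.103, -0.995, 1485.55], [0.0, 0.0, 0.0, 1.0]]
wrist [[302.2, 0.0, 277.5], [0.0, 302.2, 209.3], [0.0, 0.0, 1.0]] [[-0.384, -0.874, -0.299, 315.126], [-0.924, 0.364, 0.122, 544.467], [0.002, 0.323, -0.947, 373.013], [0.0, 0.0, 0.0, 1.0]]
['IKError', 'tcp_to_grasp']
```

View pics/scene0.png

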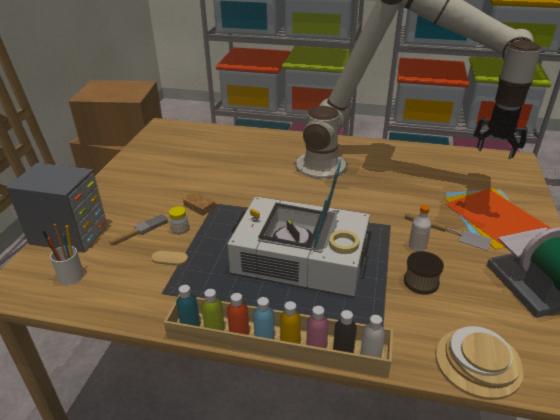

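View pics/top0.png

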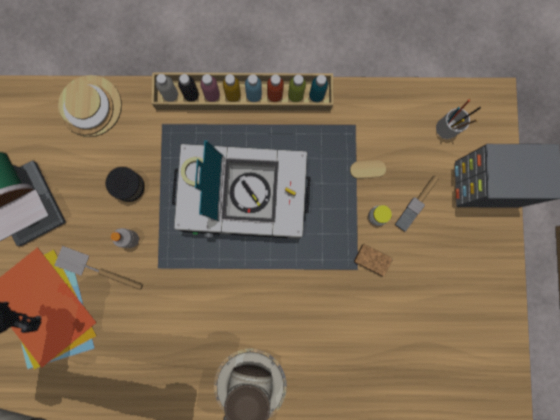

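View pics/wrist0.png

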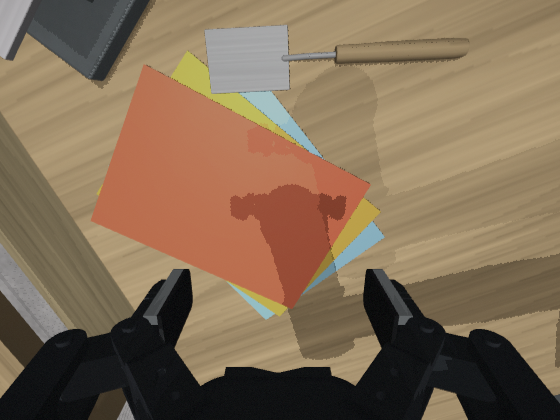

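The scene shows the open panel by the tape roll. In the top view the cleaner spans about cols 177-307 and rows 146-237, with the ring at (250,192) and the button at (290,191). I'll zoom in next.

```bash
cat > h.py <<'E'
import numpy as np,cv2
from bench import status,get_image
def ray(d,uv,z):
    uv=np.atleast_2d(np.asarray(uv,float)); K=d["mtx"];T=d["world_from_camera"]
    r=np.c_[(uv[:,0]-K[0,2])/K[0,0],(uv[:,1]-K[1,2])/K[1,1],np.ones(len(uv))]@T[:3,:3].T
    o=T[:3,3]; t=(z-o[2])/r[:,2]; return o+r*t[:,None]
def proj(d,P):
    P=np.atleast_2d(P); T=np.linalg.inv(d["world_from_camera"]); c=P@T[:3,:3].T+T[:3,3]; q=c@d["mtx"].T; return q[:,:2]/q[:,2:]
def crop(d,name,x0,y0,x1,y1,s):
    cv2.imwrite(f"pics/{name}.png",cv2.resize(d["img"][y0:y1,x0:x1,::-1],None,fx=s,fy=s,interpolation=cv2.INTER_CUBIC))
E
python3 - <<'E'
from h import *
d=get_image("top"); crop(d,"top0z",165,135,320,247,5)
d=get_image("scene"); crop(d,"sc0z",220,150,380,295,5)
hsv=cv2.cvtColor(get_image("top")["img"],cv2.COLOR_RGB2HSV)
m=((hsv[...,1]<45)&(hsv[...,2]>150)).astype(np.uint8); m[:, :170]=0;m[:,315:]=0;m[:140]=0;m[242:]=0
cv2.imwrite("pics/m0.png",cv2.resize(m[135:247,165:320]*255,None,fx=5,fy=5))
d=get_image("top")
c=np.vstack([x for x in cv2.findContours(m,0,2)[0] if len(x)>5]); r=cv2.minAreaRect(c); b=cv2.boxPoints(r);print(r,b); print(ray(d,b,120).round(1))
E
```

```text
((240.2415008544922, 189.9547119140625), (126.55078887939453, 83.3739242553711), 3.416588068008423) [[174.59422 227.79666]
 [179.56291 144.57092]
 [305.8888  152.11276]
 [300.9201  235.3385 ]]
[[ 469.5  214.9  120. ]
 [ 713.3  206.2  120. ]
 [ 692.3 -162.9  120. ]
 [ 449.3 -147.6  120. ]]
```

View pics/top0z.png

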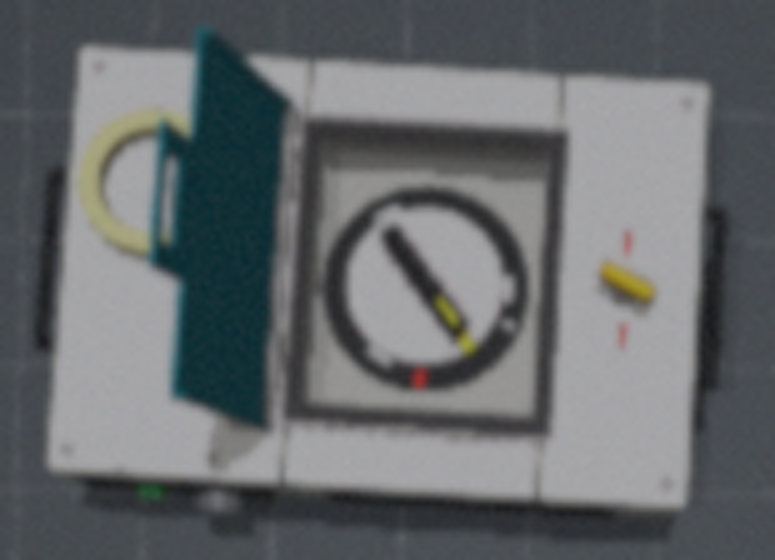

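View pics/sc0z.png

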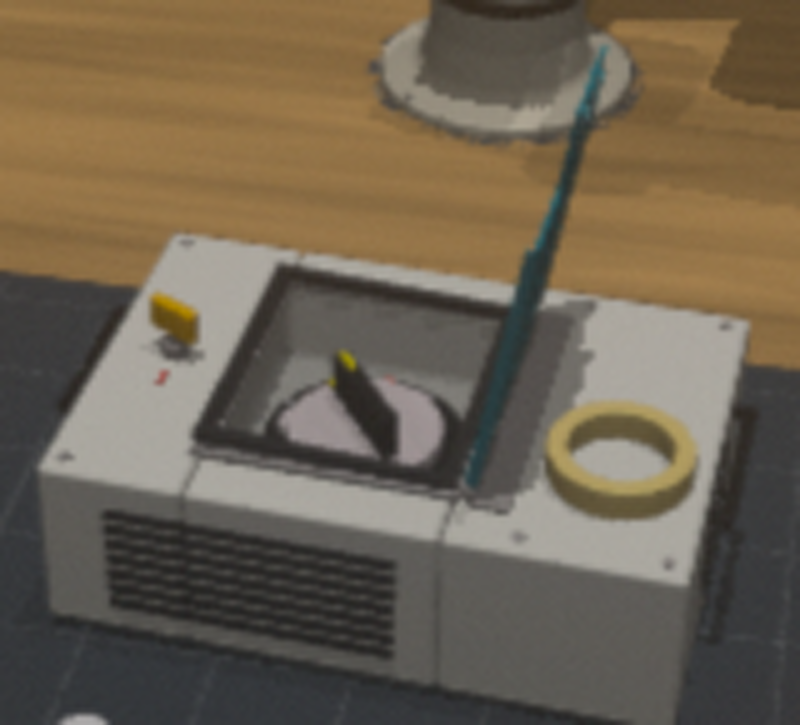

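View pics/m0.png

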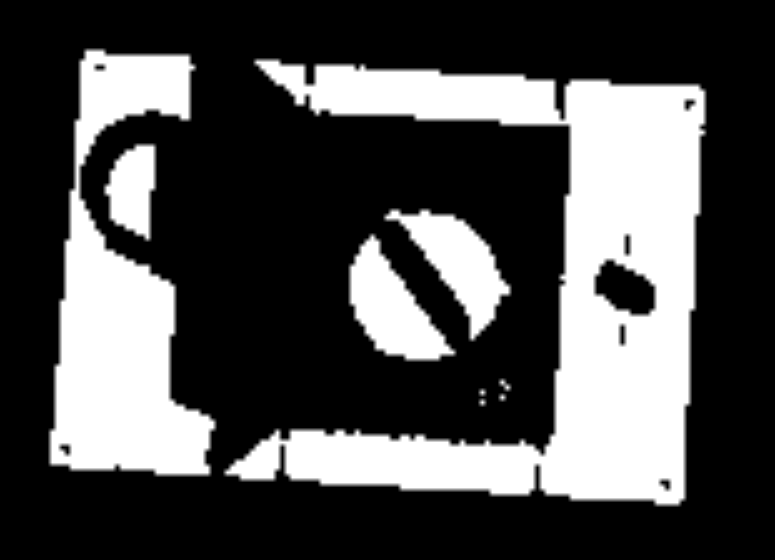

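Corners, ring bar and button are visible. The pointer is right of and below centre, and the red mark is straight below at zoom (420,378). Next I'll work out a coarse pose.

```bash
cat >> h.py <<'E'
from scipy.spatial.transform import Rotation as R
def tool():
    s=status.read_state(); M=R.from_quat(s["ee_rot"]).as_matrix(); return s,M
def go(p,jaw=None):
    """print tool-frame shift to world p; spin deg (cw from above +) to put jaw (tool z) along world heading jaw (rad)"""
    s,M=tool(); d=M.T@(np.asarray(p,float)-s["position"]); sp=0
    if jaw is not None:
        h=np.arctan2(M[1,2],M[0,2]); sp=(h-jaw+np.pi/2)%np.pi-np.pi/2; sp=np.degrees(sp)
    print("shift",d.round(1),"spin",round(float(sp),1),"jaw heading now",np.degrees(np.arctan2(M[1,2],M[0,2])).round(1),"q6",s["joints"][5].round(2),"pos",s["position"].round(1))
E
python3 - <<'E'
from h import *
d=get_image("top")
z=lambda p:(np.array(p,float)+.5)/5-.5+[165,135]
c=ray(d,z([(80,46),(709,84),(687,508),(50,472)]),120); print(c.round(1)); print(c.mean(0).round(1))
yv=(c[0]-c[1])+(c[3]-c[2]); xv=(c[0]-c[3])+(c[1]-c[2]); print("yaw",np.arctan2(-yv[0],yv[1]),np.arctan2(xv[1],xv[0]))
print("ticks",ray(d,z([(628,242),(622,336)]),120).round(1))
print("buttonhead",ray(d,z([(627,280)]),156).round(1))
print("bar",ray(d,z([(427,280)]),119).round(1), "ring",ray(d,z([(427,288)]),89).round(1))
for n,p,h in [("glue",(124,238),0),("filter",(126,183),75),("jar",(381,215),75)]: print(n,ray(d,[p],h).round())
s,M=tool();print(M.round(3)); go([500,-20,400])
E
```

```text
[[ 715.6  203.2  120. ]
 [ 694.5 -164.4  120. ]
 [ 446.9 -150.7  120. ]
 [ 466.   214.8  120. ]]
[580.7  25.7 120. ]
yaw -0.05491102612271408 -0.0506601359724067
ticks [[ 601.  -117.   120. ]
 [ 546.  -113.5  120. ]]
buttonhead [[ 573.2 -114.7  156. ]]
bar [[578.4  -0.7 119. ]] ring [[5.782e+02 4.000e-01 8.900e+01]]
glue [[446. 395.   0.]]
filter [[607. 372.  75.]]
jar [[ 513. -389.   75.]]
[[-0.     0.924 -0.383]
 [-0.    -0.383 -0.924]
 [-1.    -0.     0.   ]]
shift [-168.7  469.6  452. ] spin 0.0 jaw heading now -112.5 q6 -0.26 pos [239.2 577.3 231.2]
```

Request:
{"name": "apply_moves", "arguments": {
  "targets": "-40 0 0 0 0; -80 0 0 7 0; -120 40 40 14 0; -150 80 80 21 0; -170 110 110 28 0; -170 140 140 35 0; -170 170 170 42 0; -170 200 200 49 0; -170 230 230 56 0; -170 260 260 63 0"
}}

```text
clock: 1.23
position: [359.1, 286.2, 400.7]
ee_rot: [0.707, 0.026, -0.706, 0.025]
contact_force: [1.4, 0.7, -0.0]
gripper_width: 42.8
```

Run:
```python
from h import *
go([575,-40,300],np.radians(128))
```

```text
shift [ 100.4  341.2 -191.3] spin 56.2 jaw heading now -175.8 q6 -0.96 pos [359.1 286.2 400.7]
```

Request:
{"name": "apply_moves", "arguments": {
  "targets": "0 35 -20 7 0; 0 70 -40 14 0; 0 105 -60 21 0; 0 140 -80 28 0; 0 175 -100 35 0; 0 210 -120 42 0; 0 245 -140 49 0; 0 280 -160 56 0; 20 312 -176 56 0; 50 341 -191 56 0"
}}

```text
clock: 2.07
position: [577.2, -37.5, 353.8]
ee_rot: [0.639, -0.307, -0.635, -0.309]
contact_force: [0.4, 0.2, 0.1]
gripper_width: 42.6
```

Request:
{"name": "apply_moves", "arguments": {
  "targets": "30 0 0 0 0; 60 0 0 0 0; 80 0 0 0 0; 80 0 0 0 0; 80 0 0 0 0"
}}

```text
clock: 2.48
position: [574.9, -35.4, 271.4]
ee_rot: [-0.637, 0.308, 0.637, 0.307]
contact_force: [-0.3, -0.2, 1.1]
gripper_width: 42.7
```

Run:
```python
from h import *
d=get_image("wrist"); crop(d,"w1",0,0,560,420,1.4)
go([579,0,160],np.radians(128))
```

```text
shift [113.  -24.3  25.7] spin 0.5 jaw heading now 128.5 q6 -1.12 pos [575.8 -35.2 273.1]
```

View pics/w1.png

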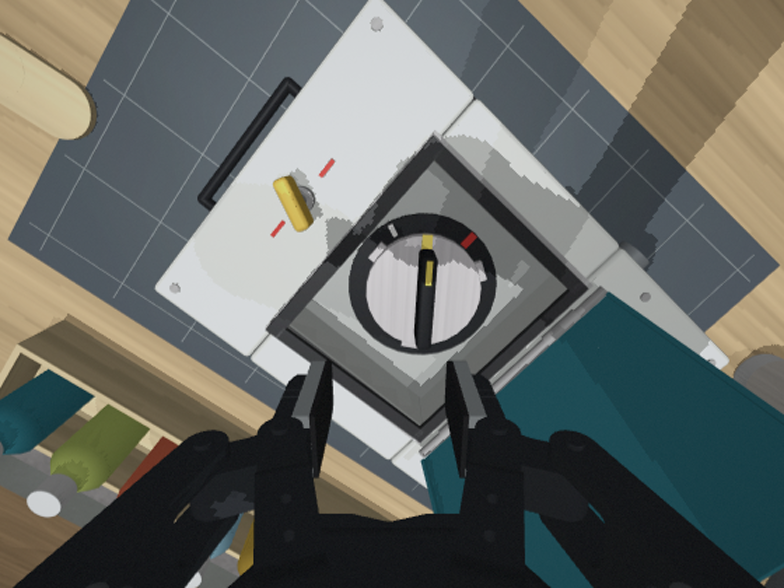

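The wrist picture (scale 1.4) shows the ring centred near (423,284), its pointer at (428,241), the red mark at (470,240), the button head from (285,182) to (302,227), and ticks at (327,168) and (278,229).

Run:
```python
from h import *
d=get_image("wrist"); im=d["img"]; hsv=cv2.cvtColor(im,cv2.COLOR_RGB2HSV)
red=((hsv[...,0]<6)|(hsv[...,0]>174))&(hsv[...,1]>150)&(hsv[...,2]>110)
yel=(hsv[...,0]>18)&(hsv[...,0]<33)&(hsv[...,1]>130)&(hsv[...,2]>110)
for nm,m in (("red",red),("yel",yel)):
    n,l,st,ce=cv2.connectedComponentsWithStats(m.astype(np.uint8))
    for i in range(1,n):
        if st[i,4]>15 and 170<ce[i,0]<360 and ce[i,1]<270:
            c=ce[i]; print(nm,c.round(1),st[i,4],"z89",ray(d,[c],89)[0,:2].round(1),"z120",ray(d,[c],120)[0,:2].round(1),"z150",ray(d,[c],150)[0,:2].round(1))
crop(d,"w1a",180,90,370,270,4)
```

```text
red [233.9 118. ] 28 z89 [ 547.4 -116.1] z120 [ 543.8 -113.4] z150 [ 540.4 -110.8]
red [199.2 161. ] 26 z89 [ 607.  -119.3] z120 [ 597.8 -116.3] z150 [ 588.8 -113.5]
red [335.  169.8] 52 z89 [522.7   2.2] z120 [521.4  -6.3] z150 [520.2 -14.6]
yel [208.9 144.1] 404 z89 [ 585.6 -121.3] z120 [ 578.3 -118.1] z150 [ 571.4 -115. ]
yel [305.4 170.6] 66 z89 [543.4 -22.5] z120 [540.2 -28.7] z150 [537.1 -34.7]
yel [306.8 192.4] 70 z89 [561.4  -5.3] z120 [556.5 -13.2] z150 [551.7 -20.7]
```

View pics/w1a.png

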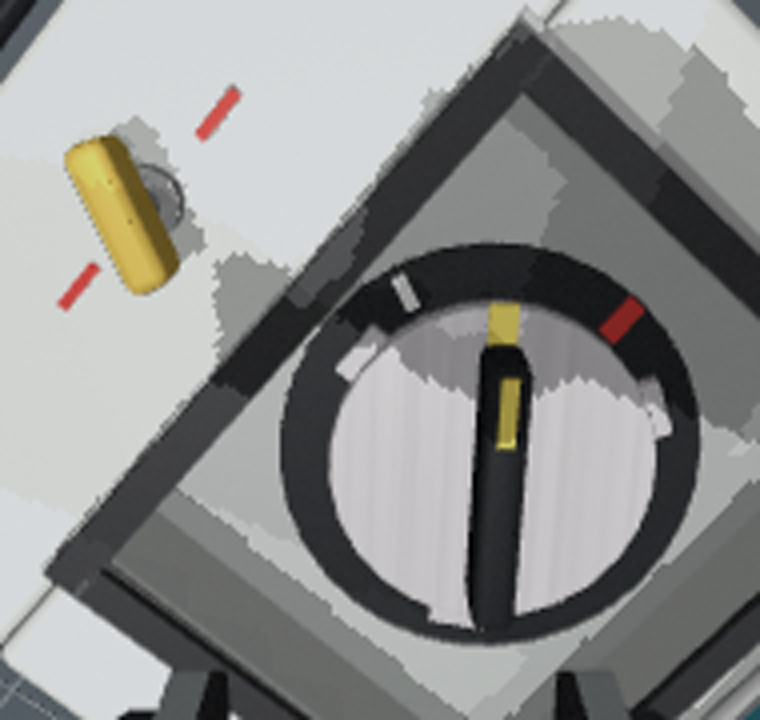

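Run:
```python
from h import *
d=get_image("wrist")
z=lambda p:(np.array(p,float)+.5)/4-.5+[180,90]
print(ray(d,z([(490,443)]),85).round(1),ray(d,z([(495,465)]),89).round(1))
print("bar top ends",ray(d,z([(508,352),(494,618)]),119).round(1))
go([578.5,0.5,150],np.radians(124.5)); go([578.5,0.5,94],np.radians(124.5))
```

```text
[[573.5  -1.8  85. ]] [[576.8   2.5  89. ]]
bar top ends [[545.8 -22.5 119. ]
 [604.3  22.1 119. ]]
shift [124.1 -23.4  26.5] spin 4.0 jaw heading now 128.5 q6 -1.12 pos [576.2 -34.9 274.1]
shift [180.1 -23.2  26.7] spin 4.0 jaw heading now 128.5 q6 -1.12 pos [576.2 -34.9 274.1]
```

Request:
{"name": "apply_moves", "arguments": {
  "targets": "30 -10 14 3 0; 65 -22 27 3 0; 100 -22 27 3 0; 124 -22 27 3 0; 140 -22 27 3 0; 155 -22 27 3 0; 170 -22 27 3 0; 178 -22 27 3 0; 178 -22 27 3 0; 178 -22 27 3 0"
}}

```text
clock: 3.47
position: [576.4, -0.0, 94.8]
ee_rot: [0.629, -0.323, -0.628, -0.324]
contact_force: [0.7, 0.8, 0.4]
gripper_width: 42.8
```

Run:
```python
from h import *
d=get_image("wrist"); crop(d,"w2",0,0,560,420,1.4)
go([577,0.5,94],np.radians(125)); print(status.read_state()["contact_force"])
```

```text
shift [ 1.2 -0.6  0.2] spin 0.5 jaw heading now 125.5 q6 -1.23 pos [576.6  -0.   95.2]
[0.05321001 0.22669905 0.10591527]
```

View pics/w2.png

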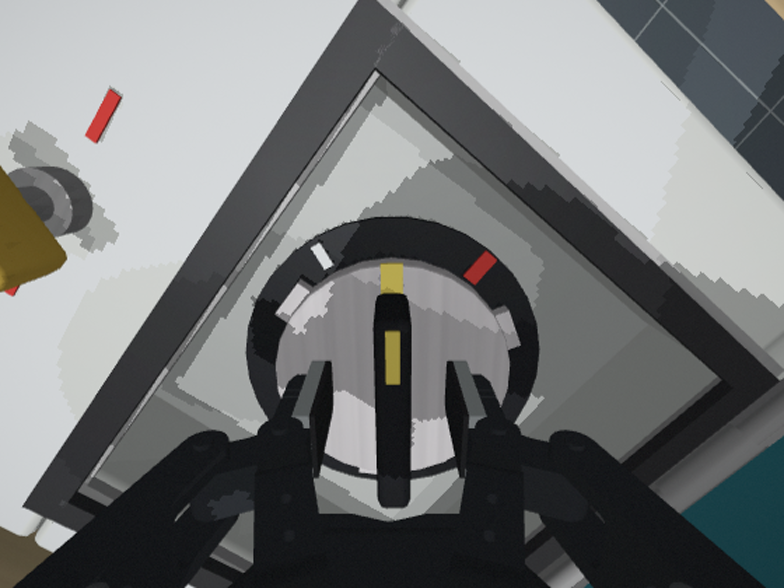

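The bar sits centred between the fingers and vertical in the image. I'll close and turn it.

Request:
{"name": "apply_moves", "arguments": {
  "targets": "0 0 0 0 1; 0 0 0 0 1; 0 0 0 0 1; 0 0 0 0 1; 0 0 0 0 1; 0 0 0 0 1"
}}

```text
clock: 4.02
position: [575.4, 0.8, 95.0]
ee_rot: [0.629, -0.323, -0.629, -0.324]
contact_force: [-2.9, 4.2, 4.6]
gripper_width: 11.0
```

Request:
{"name": "apply_moves", "arguments": {
  "targets": "0 0 0 5 1; 0 0 0 10 1; 0 0 0 15 1; 0 0 0 20 1; 0 0 0 25 1; 0 0 0 30 1; 0 0 0 35 1; 0 0 0 38.5 1; 0 0 0 38.5 1; 0 0 0 38.5 1"
}}

```text
clock: 4.85
position: [574.8, 2.8, 95.0]
ee_rot: [-0.486, 0.512, 0.488, 0.514]
contact_force: [-7.1, 12.8, 7.4]
gripper_width: 11.1
```

Run:
```python
from h import *
d=get_image("wrist"); crop(d,"w3",0,0,560,420,1.4)
go([577,0.5,94],np.radians(87)); s=status.read_state();print(s["contact_force"],s["wrist_torque"],s["gripper_width"])
```

```text
shift [ 1.  -2.3 -2.2] spin 0.0 jaw heading now 87.0 q6 -1.9 pos [574.8   2.8  95. ]
[-5.73532692 13.65103147  7.02857224] [ 3.47253228  1.85425604 -0.07382972] 10.845529977391585
```

View pics/w3.png

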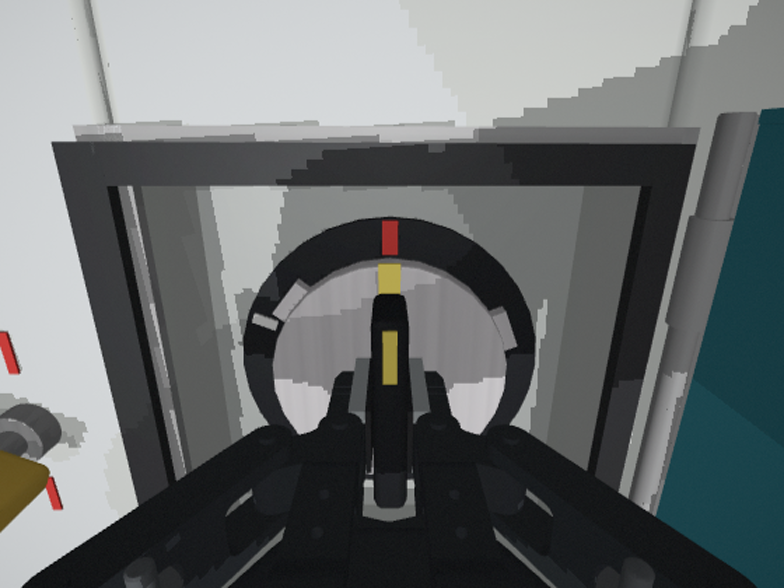

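Pointer and red mark line up (389.5 vs 390). I'll release and go to the button.

Request:
{"name": "apply_moves", "arguments": {
  "targets": "0 0 0 0 0; 0 0 0 0 0; 0 0 0 0 0; 0 0 0 0 0; -30 0 0 0 0; -60 0 0 0 0; -95 0 0 0 0; -120 0 0 0 0; -120 0 0 0 0"
}}

```text
clock: 5.65
position: [578.9, -0.6, 220.4]
ee_rot: [-0.49, 0.509, 0.484, 0.516]
contact_force: [0.4, 0.8, 0.3]
gripper_width: 42.4
```

Run:
```python
from h import *
d=get_image("wrist"); crop(d,"w4",0,0,560,420,1.4)
go([571,-115,190],np.radians(148))
```

```text
shift [  27.     0.4 -114.8] spin -61.0 jaw heading now 87.0 q6 -1.9 pos [ 5.773e+02 -5.000e-01  2.172e+02]
```

View pics/w4.png

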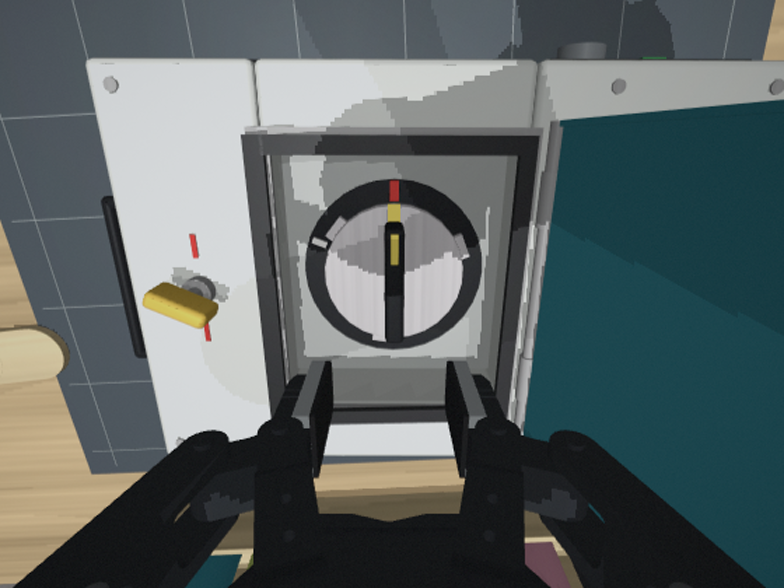

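The ring stayed locked (mark x 394, pointer x 394). The button head runs from about (150,300) to (212,312). I'll measure it now.

Run:
```python
from h import *
d=get_image("wrist"); im=d["img"]; hsv=cv2.cvtColor(im,cv2.COLOR_RGB2HSV)
yel=((hsv[...,0]>18)&(hsv[...,0]<33)&(hsv[...,1]>130)&(hsv[...,2]>70)).astype(np.uint8)
yel[:, :90]=0; yel[:,170:]=0; yel[:190]=0; yel[250:]=0
c=max(cv2.findContours(yel,0,2)[0],key=cv2.contourArea)
b=cv2.boxPoints(cv2.minAreaRect(c)); print(b.round(1)); 
w=ray(d,c[:,0,:],150)[:,:2].astype(np.float32); r=cv2.minAreaRect(w); print(r)
red=(((hsv[...,0]<6)|(hsv[...,0]>174))&(hsv[...,1]>150)&(hsv[...,2]>110)).astype(np.uint8)
n,l,st,ce=cv2.connectedComponentsWithStats(red)
for i in range(1,n):
  if st[i,4]>15: print(ce[i].round(1),ray(d,[ce[i]],120)[0].round(1))
crop(d,"w4a",90,160,190,260,6)
```

```text
[[ 98.8 221.5]
 [106.9 201.2]
 [154.9 220.3]
 [146.7 240.7]]
((568.4329833984375, -112.76445007324219), (36.96172332763672, 18.452672958374023), 61.731422424316406)
[281.  138.9] [518.1   4.7 120. ]
[136.7 178.4] [ 543.1 -113.4  120. ]
[146.5 241. ] [ 598.7 -116.4  120. ]
```

View pics/w4a.png

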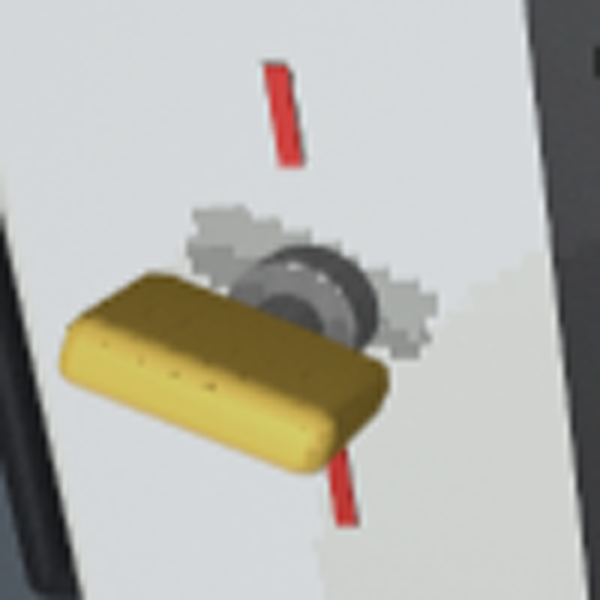

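Run:
```python
from h import *
d=get_image("wrist")
z=lambda p:(np.array(p,float)+.5)/6-.5+[90,160]
p=ray(d,z([(80,322),(325,407),(70,372),(298,468)]),155)
print(p.round(1),p.mean(0).round(1))
for a,b in((0,1),(2,3)):
    v=p[b]-p[a]; print(np.degrees(np.arctan2(v[1],v[0])),np.hypot(*v[:2]))
go([571,-115,190],np.radians(60-90))
```

```text
[[ 557.1 -124.5  155. ]
 [ 569.5  -97.7  155. ]
 [ 563.3 -127.2  155. ]
 [ 577.2 -102.6  155. ]] [ 566.8 -113.   155. ]
65.26317795485713 29.493243558834404
60.577159095015446 28.295701058353863
shift [  23.1   -2.2 -114.4] spin -63.1 jaw heading now 86.9 q6 -1.9 pos [574.9  -0.6 213.2]
```

Request:
{"name": "apply_moves", "arguments": {
  "targets": "0 1 -15 -7 0; 0 3 -30 -14 0; 0 3 -45 -21 0; 0 3 -60 -28 0; 0 3 -75 -35 0; 0 3 -90 -42 0; 0 3 -105 -49 0; 0 3 -114 -56 0; 10 3 -114 -63 0; 22 3 -114 -66 0"
}}

```text
clock: 6.63
position: [566.0, -114.9, 190.2]
ee_rot: [-0.687, 0.164, 0.688, 0.164]
contact_force: [0.2, 0.4, -1.0]
gripper_width: 42.8
```

Run:
```python
from h import *
d=get_image("wrist"); crop(d,"w5",0,0,560,420,1.4)
go([570,-114.5,133],np.radians(153))
```

```text
shift [53.7 -2.7 -5.8] spin 0.1 jaw heading now 153.1 q6 -0.55 pos [ 564.  -114.3  186.8]
```

View pics/w5.png

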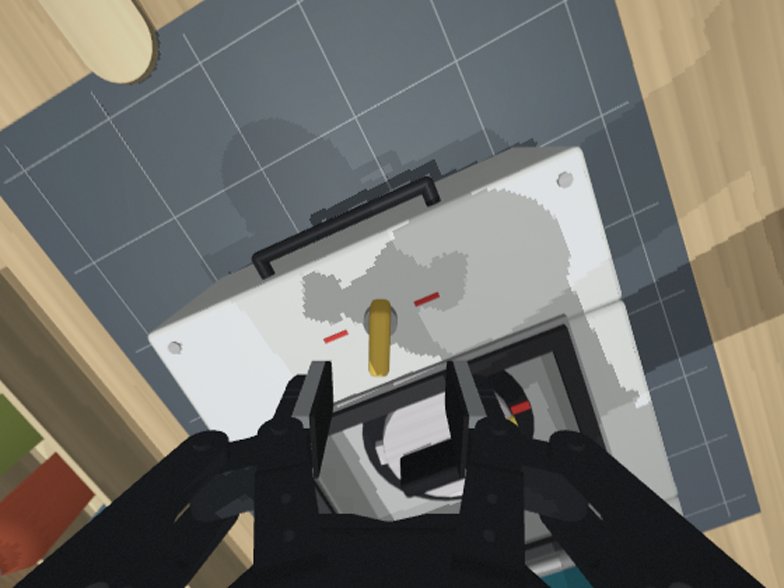

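The head is upright in the image at x≈379 against a finger midline of 388, which agrees with the planned −5.8 mm correction. I'll go down and grip.

Request:
{"name": "apply_moves", "arguments": {
  "targets": "0 -3 -6 0 0; 0 -3 -6 0 0; 15 -3 -6 0 0; 30 -3 -6 0 0; 42 -3 -6 0 0; 52 -3 -6 0 0; 52 -3 -6 0 0; 52 -3 -6 0 0"
}}

```text
clock: 7.35
position: [573.5, -114.0, 139.6]
ee_rot: [-0.687, 0.165, 0.688, 0.165]
contact_force: [0.3, -0.1, 0.2]
gripper_width: 42.8
```

Run:
```python
from h import *
d=get_image("wrist"); crop(d,"w6",0,0,560,420,1.4)
go([570,-114.5,133],np.radians(153)); print(status.read_state()["contact_force"])
```

```text
shift [7.3 2.2 3.2] spin 0.0 jaw heading now 153.0 q6 -0.55 pos [ 573.9 -114.   140.3]
[-0.22139116  0.32962782  0.2705368 ]
```

View pics/w6.png

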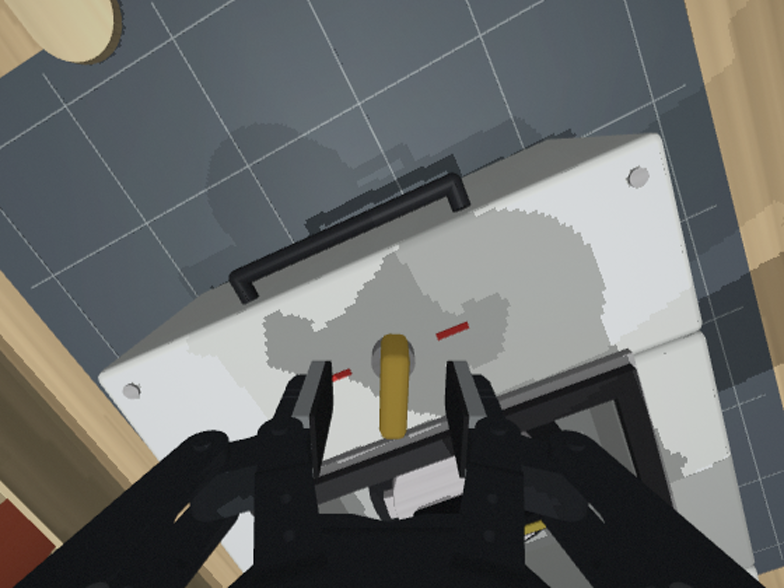

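Run:
```python
from h import *
d=get_image("wrist")
print(ray(d,[(392/1.4,357/1.4)],128).round(1))
p=ray(d,[(396/1.4,345/1.4),(393/1.4,430/1.4)],155);print(p.round(1), p.mean(0)); go(np.r_[p.mean(0)[:2],134])
```

```text
[[ 570.6 -116.7  128. ]]
[[ 561.2 -132.7  155. ]
 [ 577.3 -103.1  155. ]] [ 569.21956993 -117.86090374  155.        ]
shift [6.6 5.6 2.5] spin 0.0 jaw heading now 153.0 q6 -0.55 pos [ 574.  -114.   140.6]
```

Request:
{"name": "apply_moves", "arguments": {
  "targets": "3 3 2 0 0; 6 4 2 0 0; 6 4 2 0 1; 6 4 2 0 1; 6 4 2 0 1; 6 4 2 0 1; 6 4 2 0 1; 6 4 2 0 1; 6 4 2 0 1"
}}

```text
clock: 8.2
position: [570.1, -116.9, 134.0]
ee_rot: [0.688, -0.165, -0.687, -0.165]
contact_force: [2.2, -2.2, 1.1]
gripper_width: 8.8
```

Request:
{"name": "apply_moves", "arguments": {
  "targets": "0 0 0 6 1; 0 0 0 12 1; 0 0 0 18 1; 0 0 0 24 1; 0 0 0 30 1; 0 0 0 36 1; 0 0 0 42 1; 0 0 0 48 1; 0 0 0 54 1; 0 0 0 60 1"
}}

```text
clock: 9.03
position: [568.3, -114.3, 134.0]
ee_rot: [-0.51, 0.488, 0.513, 0.488]
contact_force: [-4.6, 10.1, 5.5]
gripper_width: 9.0
```

Run:
```python
from h import *
d=get_image("wrist"); crop(d,"w7",0,0,560,420,1.4)
go([570,-114.5,133],np.radians(87)); s=status.read_state();print(s["contact_force"],s["wrist_torque"],s["gripper_width"])
```

```text
shift [ 1.  -1.7 -0.4] spin 5.5 jaw heading now 92.5 q6 -1.6 pos [ 568.3 -114.2  134. ]
[-4.39378219  8.69007011  6.59923874] [ 2.53115131  1.13439841 -0.03764233] 8.879167657969163
```

View pics/w7.png

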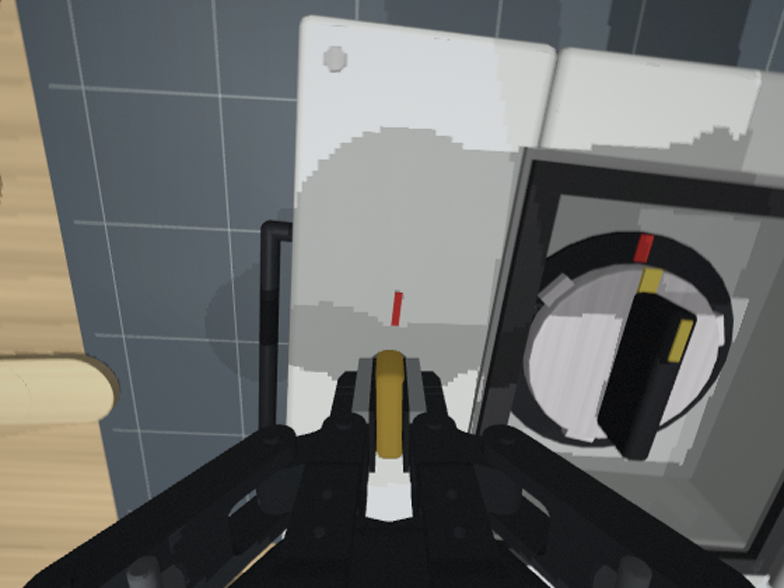

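Request:
{"name": "apply_moves", "arguments": {
  "targets": "0 0 0 3 1; 0 0 0 5.5 1; 0 0 0 5.5 1; 0 0 0 5.5 1"
}}

```text
clock: 9.42
position: [568.3, -113.9, 134.0]
ee_rot: [-0.487, 0.51, 0.491, 0.511]
contact_force: [-4.3, 10.2, 6.6]
gripper_width: 8.6
```

Request:
{"name": "apply_moves", "arguments": {
  "targets": "0 0 0 0 0; 0 0 0 0 0; 0 0 0 0 0; 0 0 0 0 0; -25 0 0 0 0; -50 0 0 0 0; -80 0 0 0 0; -80 0 0 0 0; -80 0 0 0 0"
}}

```text
clock: 10.17
position: [570.6, -116.9, 215.6]
ee_rot: [-0.49, 0.51, 0.488, 0.512]
contact_force: [-0.6, 0.3, -0.4]
gripper_width: 42.9
```

Run:
```python
from h import *
d=get_image("wrist"); crop(d,"w8",0,0,560,420,1.4)
d=get_image("scene"); crop(d,"sc8",210,80,390,295,2.7)
go([560,100,400])
```

```text
shift [-187.1   18.8  216.2] spin 0.0 jaw heading now 87.5 q6 -1.69 pos [ 568.9 -116.8  212.8]
```

View pics/w8.png

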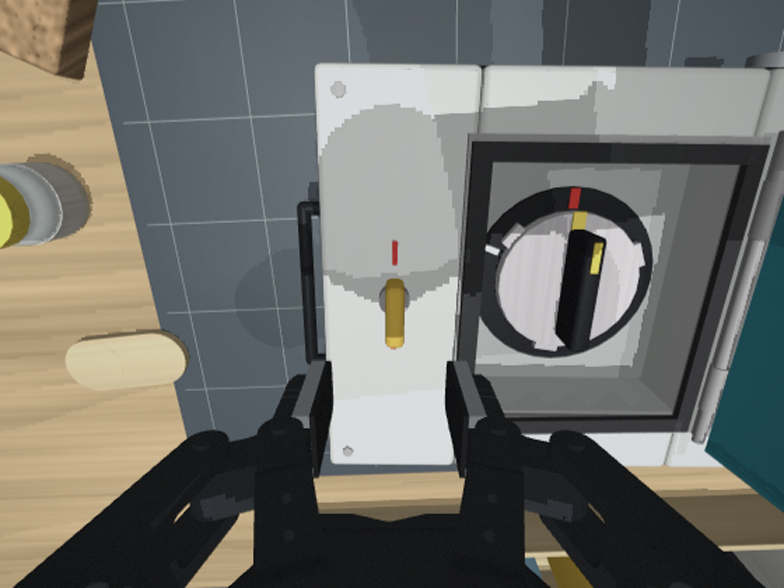

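View pics/sc8.png

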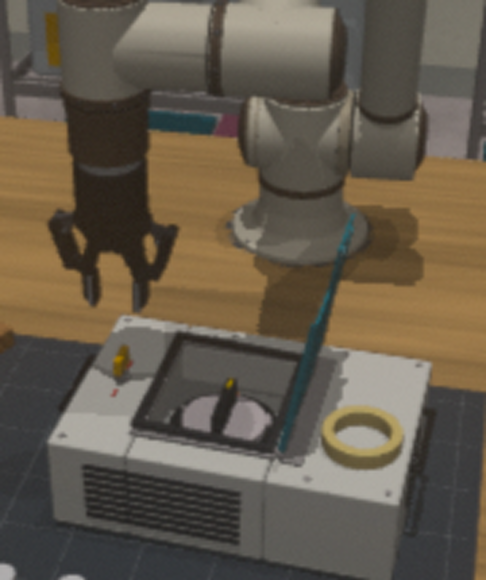

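The button head lines up with the tick at image x 395 and the ring is still at the mark. Next is the panel angle.

Run:
```python
from h import *
from scipy.optimize import minimize_scalar
d=get_image("top"); crop(d,"top9",165,135,320,247,5)
z=lambda p:(np.array(p,float)+.5)/5-.5+[165,135]
H=np.array([581,85,128.]);a=-0.053
X=np.array([np.cos(a),np.sin(a),0]);Y=np.array([-np.sin(a),np.cos(a),0])
def P(x,r,t): return H+X*x-Y*r*np.cos(t)+np.array([0,0,r*np.sin(t)])
obs=z([(162,122),(152,265),(205,28),(175,397)])
pts=[(36,219),(-36,219),(95,172),(-95,172)]
f=lambda t:sum(((proj(d,P(*p,t))-o)**2).sum() for p,o in zip(pts,obs))
r=minimize_scalar(f,bounds=(1.5,2),method="bounded"); t=r.x; print(t,r.fun)
for p,o in zip(pts,obs): print(p,P(*p,t).round(1),proj(d,P(*p,t)).round(1),o)
```

```text
1.7398241335593576 7.303408716141467
(36, 219) [618.9 119.9 343.9] [[197.4 159.9]] [197. 159.]
(-36, 219) [547.  123.7 343.9] [[195.2 189.1]] [195.  187.6]
(95, 172) [677.4 108.9 297.5] [[204.8 141.3]] [205.6 140.2]
(-95, 172) [487.7 118.9 297.5] [[199.4 215.4]] [199.6 214. ]
```

Panel stands at about 1.74 rad. I'll push it from behind at x −60 mm (main sheet, clear of the slot) with shut fingers and the jaws along the hinge. First lift, turn and go over.

Request:
{"name": "apply_moves", "arguments": {
  "targets": "-35 0 0 0 1; -70 0 0 -7 1; -105 0 0 -14 1; -140 0 0 -21 1; -170 0 0 -28 1; -195 0 0 -35 1; -195 0 0 -42 1; -195 10 20 -49 1; -195 20 50 -56 1; -195 30 85 -63 1"
}}

```text
clock: 11.15
position: [542.8, -30.6, 406.8]
ee_rot: [-0.683, 0.18, 0.685, 0.179]
contact_force: [0.8, 1.1, -0.2]
gripper_width: -0.1
```

Run:
```python
from h import *
go([526,170,410],np.radians(-3))
```

```text
shift [  -3.3 -166.6  112.9] spin -26.3 jaw heading now 150.7 q6 -0.75 pos [542.8 -30.6 406.8]
```

Request:
{"name": "apply_moves", "arguments": {
  "targets": "-3 -25 17 -6 1; -3 -50 34 -12 1; -3 -75 51 -18 1; -3 -100 68 -24 1; -3 -125 85 -26.3 1; -3 -150 102 -26.3 1; -3 -166 113 -26.3 1; -3 -166 113 -26.3 1; -3 -166 113 -26.3 1"
}}

```text
clock: 11.9
position: [526.5, 170.5, 410.0]
ee_rot: [-0.706, 0.02, 0.708, 0.018]
contact_force: [0.7, -0.0, 0.2]
gripper_width: 0.1
```

Run:
```python
from h import *
go([526,170,280],np.radians(-3)); go([522,145,280])
d=get_image("scene"); crop(d,"sc10",210,20,390,295,2.1)
```

```text
shift [1.3e+02 3.0e-01 1.0e-01] spin -0.1 jaw heading now 176.9 q6 -0.66 pos [526.5 170.5 410. ]
shift [130.   25.4   2.8] spin 0.0 jaw heading now 176.9 q6 -0.66 pos [526.5 170.5 410. ]
```

View pics/sc10.png

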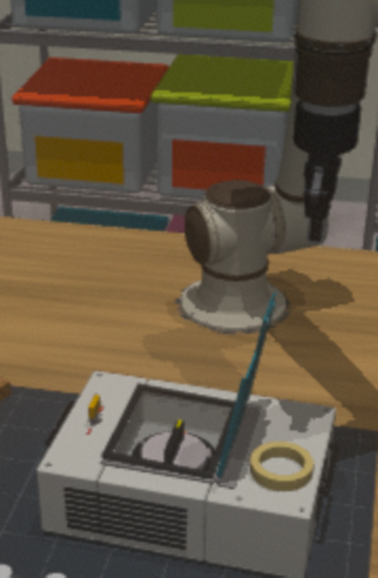

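The shut gripper is behind and above the panel. I'll go down, then push.

Request:
{"name": "apply_moves", "arguments": {
  "targets": "35 0 0 0 1; 70 0 0 0 1; 105 0 0 0 1; 128 0 0 0 1; 128 0 0 0 1; 128 15 0 0 1; 128 25 0 0 1; 128 35 0 0 1; 128 42 0 0 1; 128 50 0 0 1"
}}

```text
clock: 12.78
position: [524.7, 119.2, 285.4]
ee_rot: [0.708, -0.019, -0.706, -0.021]
contact_force: [0.1, 2.2, 0.8]
gripper_width: -0.1
```

Request:
{"name": "apply_moves", "arguments": {
  "targets": "0 6 0 0 1; 0 12 0 0 1; 0 18 0 0 1; 0 18 0 0 1"
}}

```text
clock: 13.12
position: [522.6, 100.6, 283.7]
ee_rot: [-0.707, 0.02, 0.707, 0.02]
contact_force: [0.4, -0.3, 0.0]
gripper_width: -0.2
```

Run:
```python
from h import *
go([522,87.7,280]); 
d=get_image("scene"); crop(d,"sc11",210,20,390,295,2.1)
```

```text
shift [ 3.7 12.9 -0.2] spin 0.0 jaw heading now 176.7 q6 -0.55 pos [522.6 100.6 283.7]
```

View pics/sc11.png

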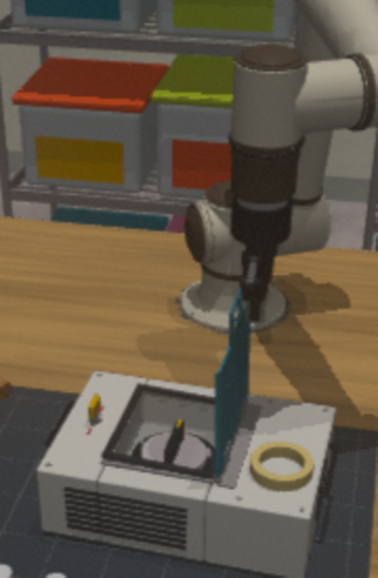

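The panel is upright, so I'll follow the arc down.

Request:
{"name": "apply_moves", "arguments": {
  "targets": "1 14 0 0 1; 3 28 0 0 1; 5 40 0 0 1; 10 55 0 0 1; 16 70 0 0 1; 23 83 0 0 1; 34 99 0 0 1; 47 113 0 0 1; 62 126 0 0 1; 78 137 0 0 1"
}}

```text
clock: 14.0
position: [515.1, -36.9, 205.3]
ee_rot: [0.707, -0.02, -0.707, -0.02]
contact_force: [1.4, 1.4, 0.2]
gripper_width: -0.2
```

Run:
```python
from h import *
go([514,-56,150]); 
d=get_image("scene"); crop(d,"sc12",210,20,390,295,2.1)
d=get_image("wrist"); crop(d,"w12",0,0,560,420,1.4)
```

```text
shift [55.3 19.1  0. ] spin 0.0 jaw heading now 176.7 q6 -0.3 pos [515.1 -36.9 205.3]
```

View pics/sc12.png

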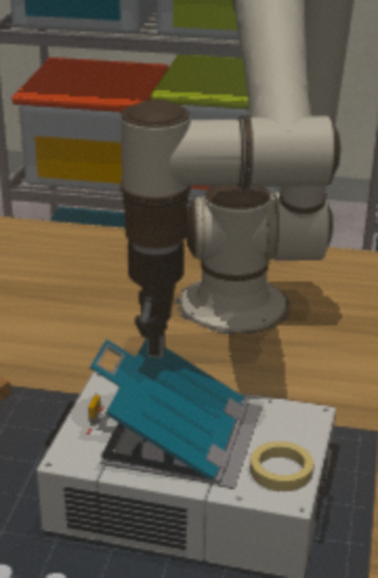

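View pics/w12.png

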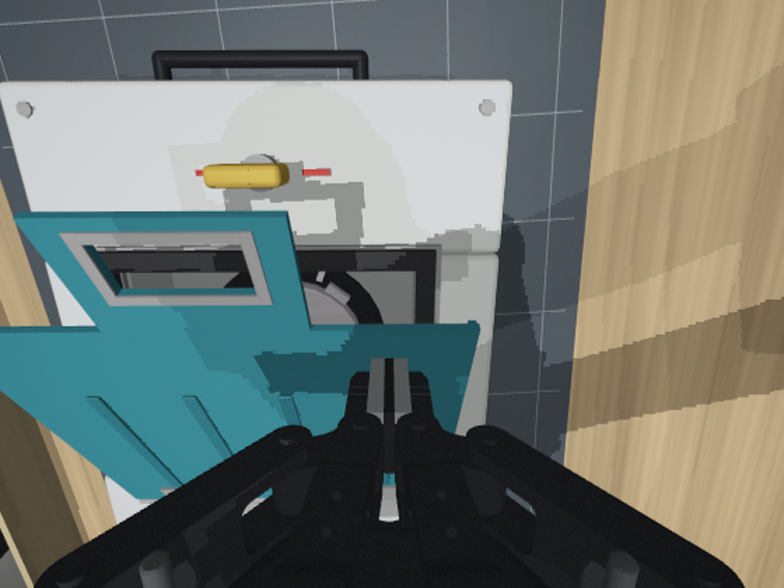

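Panel at ~0.5 rad, button in line, fingers on the sheet. I'll continue down.

Request:
{"name": "apply_moves", "arguments": {
  "targets": "14 6 0 0 1; 28 12 0 0 1; 40 15 0 0 1; 51 18 0 0 1; 58 19 0 0 1; 62 20 0 0 1; 66 20 0 0 1; 66 20 0 0 1"
}}

```text
clock: 14.77
position: [513.9, -55.0, 139.4]
ee_rot: [-0.707, 0.02, 0.707, 0.02]
contact_force: [-0.5, -0.0, -0.5]
gripper_width: -0.3
```

Run:
```python
from h import *
go([514,-56,131]); print(status.read_state()["contact_force"])
d=get_image("wrist"); crop(d,"w13",0,0,560,420,1.4)
```

```text
shift [ 8.4  1.  -0.1] spin 0.0 jaw heading now 176.8 q6 -0.26 pos [513.9 -55.  139.4]
[-0.48615375 -0.04763364 -0.4945426 ]
```

View pics/w13.png

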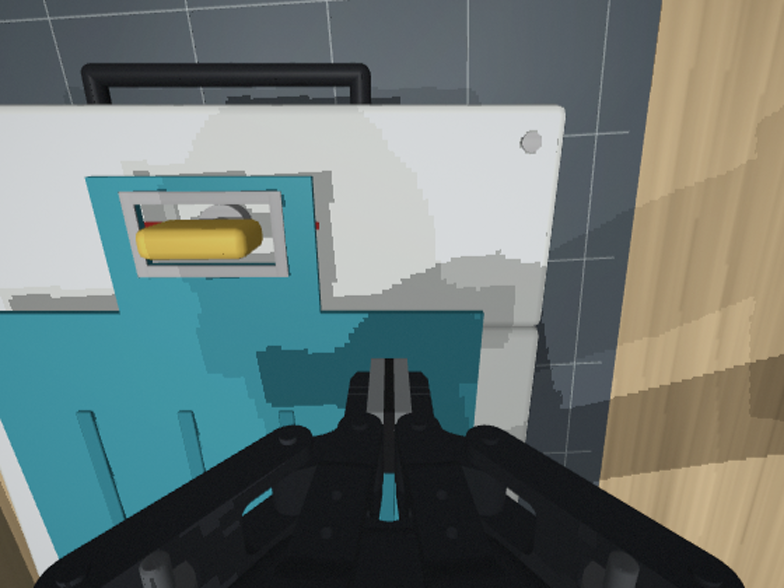

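Button head has come through the slot. I'll press down in steps.

Request:
{"name": "apply_moves", "arguments": {
  "targets": "2 0 0 0 1; 4 0 0 0 1; 6 0 0 0 1; 8 0 0 0 1; 8 0 0 0 1; 8 0 0 0 1"
}}

```text
clock: 15.32
position: [514.6, -55.1, 133.0]
ee_rot: [0.707, -0.02, -0.706, -0.019]
contact_force: [-2.2, 0.5, 7.8]
gripper_width: 0.3
```

Request:
{"name": "apply_moves", "arguments": {
  "targets": "1 0 0 0 1; 2 0 0 0 1; 3 0 0 0 1; 4 0 0 0 1; 4 0 0 0 1; 4 0 0 0 1"
}}

```text
clock: 15.82
position: [514.6, -55.2, 130.9]
ee_rot: [0.708, -0.02, -0.706, -0.019]
contact_force: [-6.1, 1.0, 16.4]
gripper_width: 0.1
```

Request:
{"name": "apply_moves", "arguments": {
  "targets": "1 0 0 0 1; 2 0 0 0 1; 2 0 0 0 1; 2 0 0 0 1; 2 0 0 0 1; 2 0 0 0 1"
}}

```text
clock: 16.32
position: [514.7, -55.2, 130.7]
ee_rot: [0.708, -0.02, -0.706, -0.019]
contact_force: [-10.1, 1.7, 26.9]
gripper_width: 0.2
```

Run:
```python
from h import *
s=status.read_state();print(s["contact_force"],s["position"])
d=get_image("wrist"); crop(d,"w14",0,0,560,420,1.4)
d=get_image("scene"); crop(d,"sc14",220,150,380,295,4)
```

```text
[-10.08262437   1.71002487  26.94839444] [514.70407721 -55.21924321 130.70169758]
```

View pics/w14.png

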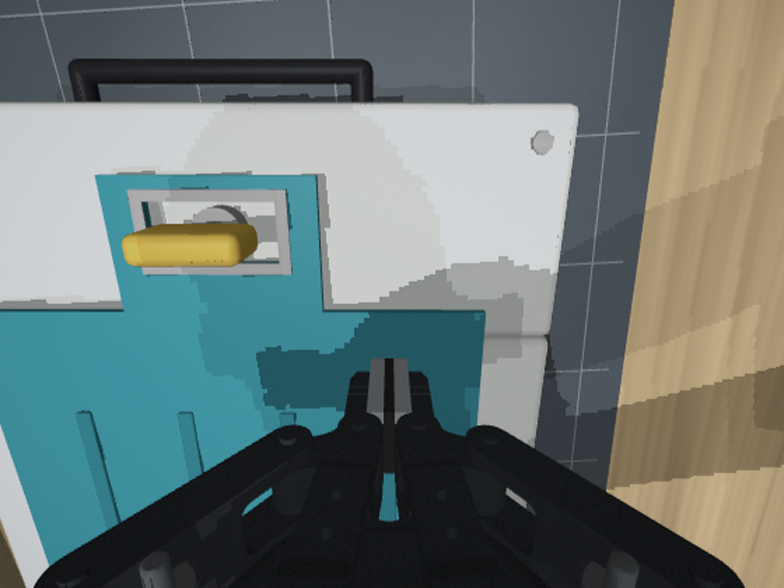

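View pics/sc14.png

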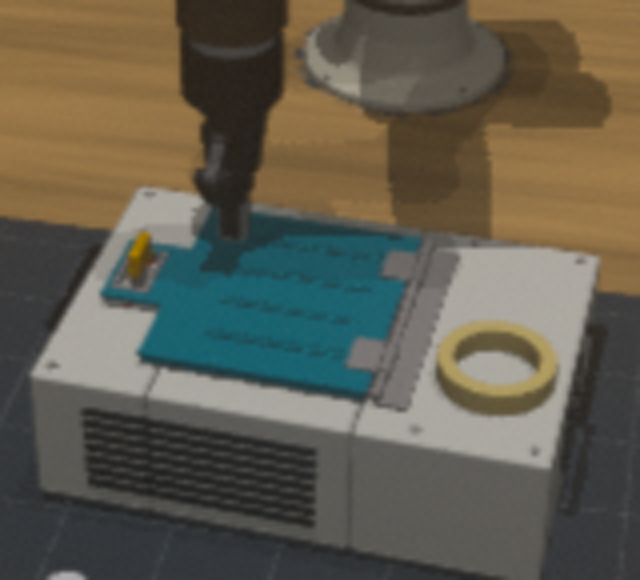

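The last 2 mm of command added 10 N but only 0.2 mm of travel, so the panel is against its frame. The button stands through the slot, parallel to it.

```bash
python3 -c "
from bench import job
print(job.job_done())"
```

```text
the job is handed in; nothing more can be done
None
```

The air cleaner is closed up, and I handed the job in at about 16 s with the arm still pressing the panel down.

- **Lock ring:** I gripped the finger bar and turned it clockwise about 38°. The wrist picture showed the yellow pointer level with the red mark. It was still there after I let go and after the button was turned, but I could not see it once the panel was shut.
- **Button:** I turned it about 65° clockwise, into line with the red ticks. In the last pictures it stands up through the slot, parallel to it.
- **Panel:** I pushed it shut from behind with closed fingers and pressed it down. The last 2 mm of commanded press added about 10 N (16 to 27 N) but only 0.2 mm of travel, ending at z = 130.7 mm against about 131 mm expected. So it rests on its frame, held with about 27 N down and about 10 N sideways.
- **Other things on the bench:** the arm did not touch the tape or any bystander by plan. The last close-up shows the tape in place, but I did not take a final picture of the whole bench.

No check failed. The position estimates from different views disagreed by 2 to 4 mm, and I corrected for that with close wrist views before each grip.

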